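# Fit the knurled filter cell on the inspection camera and hold it home

## Robot

A 7-joint arm with a two-finger parallel gripper is mounted at the origin on the work surface. World frame = base frame: x ahead of the robot, y to its left, z up, the work surface at z = 0. Lengths are in m, angles in degrees, forces in N, time in s.
With the tool pointing down it reaches from about 0.425 to 0.925 m from the base axis. Payload 6.8 kg.
Tool frame: the origin (TCP) lies midway between the tips of the shut fingers; the grasp point (between the pads) lies 19 mm behind it (manip.grip_point_offset is the distance from the TCP to the grasp point, in m); z points along the fingers, y is the direction in which the jaws open and shut (so a half turn about z gives the same grasp; the last joint's range is limited). The gripper opens to 85 mm and grips with 20 to 120 N. Pads are 22 mm wide; open, the fingers measure 114 mm over their backs; the gripper's body (76 mm by 85 mm) begins 54 mm behind the grasp point. The pads swing forward as they close: fully open they stand 13 mm farther back than shut.
Start: joints at [-79.59, 27.33, 1.283, 89.118, -0.659, 63.558, -4.761], TCP at [0.193, 0.647, 0.231] pointing down, gripper open.
Joint ranges: [-169.35, 169.35], [-19.33, 120.38], [-80.79, 83.38], [13.8, 139.57], [-78.32, 258.32], [9.67, 109.79], [-169.56, 169.56]. Speed limits (degrees/s): [136.94, 136.94, 180, 180, 180, 180, 180].

## Interface

Orientations are given as a 3x3 rotation matrix whose columns are the frame's x, y, z axes.
In Python, from bench import manip, vision, order, models gives the robot as it stands. The module is installed in compiled form; this text tells all that it offers.
- The arm moves only by the shell command python3 -m crank 'ROWS' [OPENING] [FORCE]. ROWS is text: rows parted by semicolons, each of 4 numbers parted by spaces: the shift along the tool's x, y, z in m, then the turn about the tool's z in degrees. In form: tx ty tz turn; .... A call has 1 to 10 rows; each row shifts and turns the commanded pose from where the row before left it, along the tool's axes as they then stand; what a row does not reach is not made up. A row lasts 1/12 s, in which the tool goes at most 41.7 mm and 7.16 degrees, less where a joint would pass 70% of its speed; a pose out of reach is approached as far as the arm can. A call with a gripper value outside its range is refused whole. OPENING is the finger opening in m, from 0 to 0.0854, set as the call begins (- or left out, the last holds). The fingers move at their own pace and stop on an object; FORCE is the grip in N (left out, the last holds). Time passes only in rows, so rows that do not move let the fingers close. It gives the time, the measured TCP pose, the force and the opening at its end, in the units of the state.
- manip.read_state(): the state, without advancing time (a new reading comes with each control period).
- vision.grab_frame(name): name is "scene" or "top" or "wrist"; returns a dict with "pixels" (384x512x3 uint8, red, green, blue), "mtx" (3x3 intrinsics, pixels), "D" ([k1, k2, p1, p2, k3] as OpenCV has them; the pictures are not rectified), "R" (3x3) and "t" (3): a world point X has camera coordinates R X + t. Camera axes: x right, y down, z forward; pixel columns grow to the right and rows downward; lengths in m; the calibration is good to about 2 mm. A picture is of the moment at which its call begins. There is no depth.
- order.close_job(): hands the job in, once; it reports no verdict.
Trained networks look in the newest picture that a camera, given by its name, has taken for a name from the list of things; names that differ only in an ending like _2 or _b are one class to them, and where a whole thing is asked for, a point or a joint stands for the part that bears it (a point fixed in the world has none). Each returns a list of dicts, best first, with "conf" (0 to 1); they miss things now and then, are a little off and sometimes report something else, mostly with a low value. They report only what shows in the picture. A call takes as long as a camera call. They do not tell look-alikes from the thing itself.
- models.silhouettes(camera, target): "mask" (384x512 bool, what is visible of it) and "position" ([column, row] in pixels, amid what is visible of it).
The state is a dict: "time_s": time; "joint_positions": joint angles; "qvel": joint speeds; "joint_torque": joint torques, N m; "tool_pos": TCP position; "ee_rot": TCP orientation; "wrist_force": force on the tool from outside, world axes, zero at the start; "ft_torque": the same for the moment, N m; "grip_width": finger opening in m.
Only numpy, scipy, OpenCV 4.12 (cv2) and the standard library are available. Lean on these libraries where they do the work, as an engineer would, in place of code of your own. Each camera call takes 0.05 s, during which the arm holds its last target.

## Task

Pick up the knurled filter cell from its rubber stub, slip it down over the upright mount of the upward-looking inspection camera, and turn it until the keyways hidden in its bore drop over the mount's pins. Push it fully home against the sprung seat and finish while still gripping it and holding it pushed down there, because the seat lifts it again if you let go. Leave the other things on the mat where they are.

Things in the scene. Friction and masses are not known exactly. Their poses are not given: they have to be found in the camera images.
- cell_mid (a point): Centre of the filter cell: a loose, upright, dark metal collar, knurled outside, closed by glass on top; 54 mm across, 40 mm high, about 150 g (+-30 %). The point is on its axis, 20 mm above its lower rim; z up. It stands on a fixed round rubber stub, 50 mm across, 12 mm high, on the 3 mm thick mat.
- cell_rim (a point): Centre of the cell's lower rim. The bore opens here: 36 mm diameter, 36 mm deep. Three keyways, 10 mm wide and 5.5 mm deep, run up the whole bore at 0, 120 and 240 degrees about z from the cell's own x axis; nothing outside shows them.
- mount_top (a point): Top centre of the camera's upright mount, a steel spigot 33.6 mm in diameter with a chamfered nose. It rises 39.5 mm from a flange 53 mm wide and 10 mm high on a fixed grey box of 100 x 100 x 45 mm on the mat. z up, x and y along the box's sides. Fully home, the inside of the cell's top stops hard here: the cell's centre is then 16 mm below this point, its rim 36 mm below.
- pin_level (a point): On the spigot's axis, level with the tops of its three pins (5 mm wide, 5 mm proud, 6 mm high, 120 degrees apart), 20.5 mm below mount_top. The cell's rim rests on them until the keyways line up (7 degrees of play each way). The pins' angle differs each time and is NOT in this orientation: find it by turning, at most 120 degrees either way. Then the cell drops freely 10 mm to the seat.
- seat (a joint): Sprung seat, a steel disc 52 mm across round the foot of the spigot: 0 = up, its top 30.5 mm below mount_top; grows (m) as it is pushed down, about 0.0055 with the cell fully home. The spring pushes up with about 4.5 N at first and 9.5 N with the cell home, and lifts the cell again when it is let go.
- flux_mid (a point): Bystander: a white plastic bottle with black cap, 36 mm across, 70 mm high; its centre.
- spool_mid (a point): Bystander: a grey plastic spool, 56 mm across, 38 mm high, standing; its centre.
- board_mid (a point): Bystander: a small green circuit board, 70 x 50 mm, parts up to 18 mm high; its centre.
- dustcap_mid (a point): Bystander: a smooth black flat disc-shaped dust cap, 40 mm across, 13 mm high; its centre.
There are look-alikes about, which are no part of the job. Leave any red look-alike of the part that bears cell_mid alone. Of the things like the part that bears mount_top, leave any that is green; of the rest the smaller one is meant.

How it is judged (in metres and radians):
On the way, in this order (a step that is already met when the one before it is completed fails the run):
1. the cell is lifted off its stub in the fingers (height (world z) of cell_mid above 0.055 m and contact force between the fingers and cell above 0.5 N and horizontal distance between cell_mid and mount_top above 0.05 m), for 0.05 s.
2. the cell is slipped over the spigot (horizontal distance between cell_mid and mount_top below 0.004 m and z of cell_mid in the frame of mount_top below 0.008 m), for 0.05 s.
At the end, for the whole second after the job is handed in: Cell on the mount, upright (0.08 rad), centred (3 mm), home to within 1.8 mm with the seat pushed down over 3.7 mm, at rest and still held by the fingers (over 2 N); no bystander touches it and each is within 30 mm of its start (z of cell_mid in the frame of mount_top below -0.0142 m and horizontal distance between cell_mid and mount_top below 0.003 m and angle between cell_mid's own z axis and vertical below 0.08 rad and value of joint seat above 0.0037 m and contact force between the fingers and cell above 2 N and linear speed of cell below 0.02 m/s and contact force between each of flux, spool, board, dustcap and cell below 0.1 N and distance of each of flux_mid, spool_mid, board_mid, dustcap_mid from where it was at the start of the episode below 0.03 m); the arm keeps its last pose, push and grip.
It fails at once if a bystander is pushed more than 30 mm or knocked over (distance of any of flux_mid, spool_mid, board_mid, dustcap_mid from where it was at the start of the episode above 0.03 m or angle between any of flux_mid, spool_mid, board_mid, dustcap_mid's own z axis and vertical above 0.6 rad).
It also fails if it takes over 51 s, if anything falls off the work surface, if the arm or the gripper's body presses on something with over 40 N, if the wrist force passes 120 N, or if a joint passes its speed limit or range.

## Working session

There is one attempt and no reset: what is moved stays moved. The work goes in short steps, Python scripts to look and compute and a shell command to move; the robot and the scene stay as the last step left them, time stands still between calls to the robot, and variables do not carry over. Pictures are saved under pics/ and viewed, and the job is handed in when it is done.

```bash
ls; mkdir -p pics
python3 - <<'E'
from bench import manip, vision, models
import cv2
s=manip.read_state();print(s, manip.grip_point_offset)
for n in("scene","top","wrist"):
    f=vision.grab_frame(n);cv2.imwrite(f"pics/a_{n}.png",f["pixels"][:,:,::-1])
    print(n,f["mtx"].tolist(),f["D"],f["R"].tolist(),f["t"])
    for t in("cell_mid","mount_top","seat","flux_mid","spool_mid","board_mid","dustcap_mid"):
        print(n,t,[(round(float(d["conf"]),2),[round(float(v)) for v in d["position"]],int(d["mask"].sum())) for d in models.silhouettes(n,t)])
E
```

```text
pics
{'time_s': 0.0, 'joint_positions': array([-79.59033289,  27.37594783,   1.27826188,  89.18004836,
        -0.65769568,  63.55815182,  -4.76085013]), 'qvel': array([ 0.0469918 , -0.03160925, -0.04866865, -0.03344827, -0.08147804,
       -0.05927427,  0.02477196]), 'joint_torque': array([-2.50274597e-04, -5.96466029e+01,  1.60785299e+00, -2.81186289e+01,
        1.25294714e-02,  9.53489682e-03, -5.30194214e-06]), 'tool_pos': array([0.19270685, 0.6462695 , 0.23031057]), 'ee_rot': array([[-9.58324416e-01,  2.85681921e-01, -3.92761423e-04],
       [ 2.85682155e-01,  9.58322693e-01, -1.82253716e-03],
       [-1.44273733e-04, -1.85878679e-03, -9.99998262e-01]]), 'wrist_force': array([-0.4107388 ,  0.13661224, -0.37319787]), 'ft_torque': array([ 0.00144233, -0.00840815, -0.08554016]), 'grip_width': 0.08551872851121696} 0.0187
scene [[440.6219294935627, 0.0, 260.20155835574207], [0.0, 440.6219294935627, 194.54501631190726], [0.0, 0.0, 1.0]] [0.02287999 0.         0.         0.         0.        ] [[-0.42623477563338735, 0.9045507596443374, -0.010575408626077495], [0.6572594344065543, 0.3
[... 1261 characters left out ...]

top flux_mid [(0.53, [240, 126], 132)]
top spool_mid [(0.74, [171, 124], 386)]
top board_mid [(0.95, [335, 124], 385)]
top dustcap_mid [(0.59, [252, 230], 156)]
wrist [[305.1831750399703, 0.0, 251.0215415266988], [0.0, 305.1831750399703, 188.73283245278432], [0.0, 0.0, 1.0]] [-0.04660802  0.          0.          0.          0.        ] [[0.2862673798393868, 0.9581497715870863, -4.9472291884959775e-05], [0.9165248793562824, -0.2738160144005553, 0.2915594892620509], [0.2793441117346942, -0.08350931364470844, -0.9565526968096141]] [-0.67450467 -0.03789735  0.37914047]
wrist cell_mid []
wrist mount_top []
wrist seat []
wrist flux_mid []
wrist spool_mid []
wrist board_mid []
wrist dustcap_mid []
```

View pics/a_scene.png

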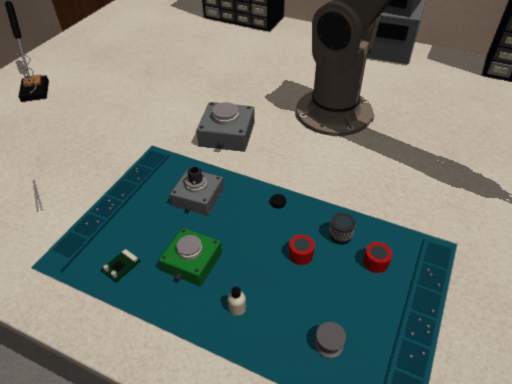

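View pics/a_top.png

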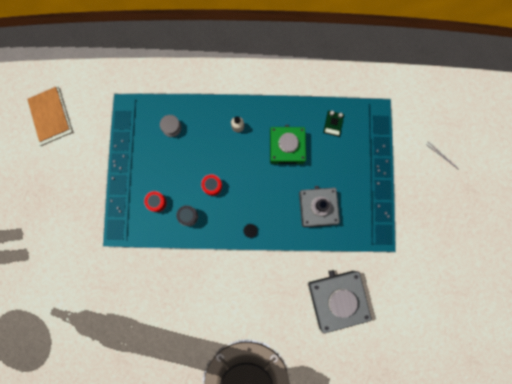

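```bash
cat > h.py <<'E'
import numpy as np, cv2
from bench import manip, vision, models
def proj(f,P):
    P=np.asarray(P,float).reshape(-1,3)
    return cv2.projectPoints(P,cv2.Rodrigues(np.array(f["R"]))[0],np.array(f["t"],float),np.array(f["mtx"]),np.array(f["D"],float))[0].reshape(-1,2)
def atz(f,uv,z):
    n=cv2.undistortPoints(np.array(uv,float).reshape(1,1,2),np.array(f["mtx"]),np.array(f["D"],float)).ravel()
    R=np.array(f["R"]);C=-R.T@np.array(f["t"]);d=R.T@np.array([n[0],n[1],1]);return C+d*(z-C[2])/d[2]
def circ(x,y,z,r,n=48):
    a=np.linspace(0,2*np.pi,n,endpoint=False);return np.c_[x+r*np.cos(a),y+r*np.sin(a),np.full(n,z)]
def cylmask(f,x,y,z0,z1,r):
    p=proj(f,np.r_[circ(x,y,z0,r),circ(x,y,z1,r)]);m=np.zeros((384,512),np.uint8)
    cv2.fillConvexPoly(m,cv2.convexHull((p*16).round().astype(np.int32)),1,shift=4);return m>0
def cylcent(f,x,y,z0,z1,r):
    K=cylmask(f,x,y,z0,z1,r);v,u=np.nonzero(K);return np.array([u.mean(),v.mean()])
def cent(m):
    v,u=np.nonzero(m);return np.array([u.mean(),v.mean()])
E
python3 - <<'E'
from h import *
from scipy.optimize import least_squares
F={n:vision.grab_frame(n) for n in("scene","top")}
pk={"scene":(342,227),"top":(188,216)};pm={"scene":(197,190),"top":(320,207)}
def best(n,t,p):
    return min(models.silhouettes(n,t),key=lambda d:np.hypot(*(np.array(d["position"])-p)))
mc={n:best(n,"cell_mid",pk[n])["mask"] for n in F}
from scipy.optimize import minimize
def cost(p,ns): 
    c=0
    for n in ns:
        a=cylmask(F[n],p[0],p[1],.015,.055,.027);b=mc[n];c+=1-(a&b).sum()/(a|b).sum()
    return c
for ns in(["scene"],["top"],["scene","top"]):
    x0=atz(F["top"],pk["top"],.04)[:2]
    g=[(cost((x0[0]+dx/1000,x0[1]+dy/1000),ns),x0[0]+dx/1000,x0[1]+dy/1000) for dx in range(-30,31,2) for dy in range(-30,31,2)]
    b=min(g);print(ns,b)
ims=[]
for n,r in(("scene",[(342,227),(197,190)]),("top",[(188,216),(320,207)])):
    for (u,v) in r:
        ims.append(cv2.resize(F[n]["pixels"][v-40:v+40,u-50:u+50,::-1],(400,300),interpolation=cv2.INTER_CUBIC)if 1 else 0)
cv2.imwrite("pics/b.png",np.vstack([np.hstack(ims[:2]),np.hstack(ims[2:])]))
# rough mount
for n in F: print(n,"top of nose", atz(F[n],{"scene":(195,172),"top":(322,206)}[n],.0975))
E
```

```text
['scene'] (np.float64(0.048484848484848464), np.float64(0.45791350686772153), np.float64(0.17325151748886966))
['top'] (np.float64(0.13527851458885942), np.float64(0.45791350686772153), np.float64(0.17325151748886966))
['scene', 'top'] (np.float64(0.18376336307370789), np.float64(0.45791350686772153), np.float64(0.17325151748886966))
scene top of nose [ 0.49558738 -0.18552714  0.0975    ]
top top of nose [ 0.48803984 -0.19005462  0.0975    ]
```

View pics/b.png

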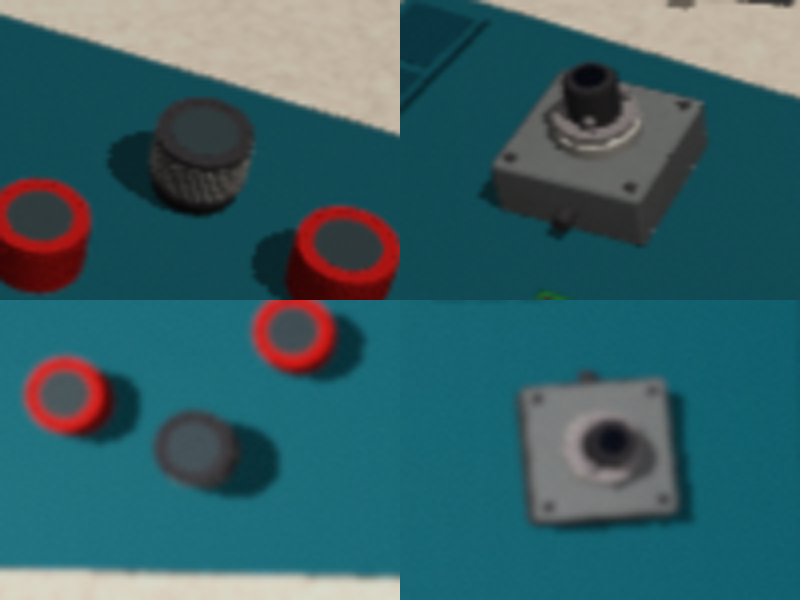

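Candidates for the cell, as scene pixels: dark knurled (342,227), red (301,248), red (377,257). I choose the dark one. Candidates for the mount: small grey box (197,190), green box (190,250), big grey box (225,125). I choose the small grey one. The crop confirms both choices.

```bash
python3 -m crank '-.0243 -.0236 0 0;-.0243 -.0236 0 0;-.0243 -.0236 0 0;-.0243 -.0236 0 0;-.0243 -.0236 0 0;-.0243 -.0236 0 0;-.0243 -.0236 0 0;-.0243 -.0236 0 0' 0.0854 40; python3 -m crank '-.0243 -.0236 0 0;-.0243 -.0236 0 0;-.0243 -.0236 0 0;-.0243 -.0236 0 0;-.0243 -.0236 0 0;-.0243 -.0236 0 0;-.0243 -.0236 0 0;-.0243 -.0236 0 0;0 0 0 0'; python3 -m crank '0 0 0 6.5;0 0 0 6.5;0 0 0 6.5;0 0 0 6.5;0 0 0 6.5;0 0 0 6.5;0 0 0 6.5;0 0 0 6.5;0 0 0 6.5;0 0 0 0'
cat > look.py <<'E'
import sys
from h import *
t=sys.argv[1]
s=manip.read_state();print(s["time_s"],s["tool_pos"],s["joint_positions"].round(1));print(s["ee_rot"].round(3).tolist())
ims=[]
f=vision.grab_frame("wrist");cv2.imwrite(f"pics/{t}.png",f["pixels"][:,:,::-1])
for n in("cell_mid","mount_top","seat"):
    print(n,[(round(float(d["conf"]),2),np.round(d["position"]).tolist(),int(d["mask"].sum())) for d in models.silhouettes("wrist",n)])
E
python3 look.py c
```

```text
time_s: 2.07
tool_pos: [0.3259, 0.4089, 0.2315]
ee_rot: [[-0.958, 0.286, 0.0], [0.286, 0.958, 0.001], [-0.0, 0.001, -1.0]]
wrist_force: [1.1, 0.1, 0.2]
grip_width: 0.0851
time_s: 2.82
tool_pos: [0.4606, 0.1671, 0.2318]
ee_rot: [[-0.956, 0.295, 0.002], [0.295, 0.956, -0.002], [-0.003, -0.001, -1.0]]
wrist_force: [0.5, -0.9, -1.2]
grip_width: 0.0851
time_s: 3.65
tool_pos: [0.4575, 0.1742, 0.2314]
ee_rot: [[-0.253, 0.967, 0.0], [0.967, 0.253, 0.0], [0.0, 0.0, -1.0]]
wrist_force: [-0.1, -0.5, 0.7]
grip_width: 0.0854
3.65 [0.4574791  0.17418239 0.23140509] [-48.3   9.8  22.8 115.1  -4.6  55.9  -8.5]
[[-0.253, 0.967, 0.0], [0.967, 0.253, 0.0], [0.0, 0.0, -1.0]]
cell_mid [(0.95, [256.0, 170.0], 2130), (0.71, [312.0, 92.0], 2406), (0.61, [307.0, 229.0], 2117)]
mount_top [(0.78, [80.0, 370.0], 710), (0.57, [325.0, 339.0], 318)]
seat []
```

View pics/c.png

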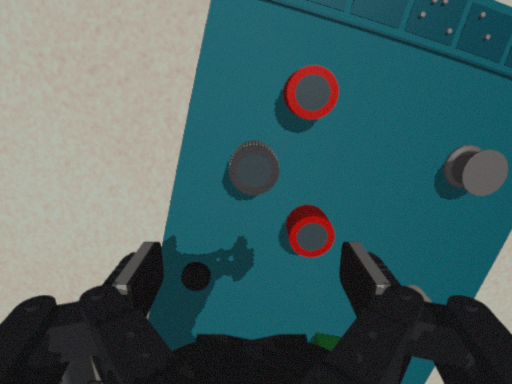

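```bash
cat > fit.py <<'E'
from h import *
from scipy.optimize import minimize
def fitcyl(f,m,x0,z0,z1,r):
    def c(p):
        return ((cylcent(f,p[0],p[1],z0,z1,r)-cent(m))**2).sum()
    x=np.array(x0,float)
    for _ in range(6):
        e=cent(m)-cylcent(f,*x,z0,z1,r)
        J=np.array([(cylcent(f,*(x+d),z0,z1,r)-cylcent(f,*(x-d),z0,z1,r))/.008 for d in(np.array([.004,0]),np.array([0,.004]))]).T
        x=x+np.linalg.solve(J,e)
    a=cylmask(f,*x,z0,z1,r);return x,(a&m).sum()/(a|m).sum()
E
python3 - <<'E'
from fit import *
for n,p in(("wrist",(256,170)),("scene",(342,227)),("top",(188,216))):
    f=vision.grab_frame(n)
    ds=models.silhouettes(n,"cell_mid")
    for d in ds:
        x0=atz(f,d["position"],.035)[:2]
        print(n,d["position"],*fitcyl(f,d["mask"],x0,.015,.055,.027),atz(f,d["position"],.055))
E
```

```text
wrist [308.0, 231.9] [0.54539822 0.11292531] 0.8881247134342045 [0.54004439 0.11849312 0.055     ]
wrist [310.8, 92.7] [0.49723852 0.26457759] 0.9317656129529683 [0.49545242 0.26415361 0.055     ]
wrist [255.2, 169.5] [0.46172383 0.17258438] 0.9829749103942652 [0.46242985 0.17341052 0.055     ]
scene [376.1, 256.5] [0.50771574 0.26650874] 0.930628272251309 [0.52238593 0.26527298 0.055     ]
scene [303.9, 248.7] [0.55530864 0.11141583] 0.8951841359773371 [0.56686933 0.12124619 0.055     ]
scene [341.2, 226.8] [0.45963308 0.17276379] 0.954954954954955 [0.47600322 0.17438618 0.055     ]
top [189.9, 220.9] [0.46119413 0.1725481 ] 0.8537859007832899 [0.44542312 0.16118194 0.055     ]
top [210.2, 188.2] [0.54795373 0.10830728] 0.7804232804232805 [0.53607273 0.10887924 0.055     ]
top [250.3, 230.3] [ 0.42397084 -0.00173304] 0.40730337078651685 [ 0.4233396  -0.00301631  0.055     ]
```

```bash
python3 -m crank '-.0023 .003 .03 0;0 0 .03 0;0 0 .03 0;0 0 .03 0;0 0 .03 0;0 0 .02 0;0 0 0 0;0 0 0 0'; python3 look.py d
```

```text
time_s: 4.82
tool_pos: [0.4607, 0.172, 0.0609]
ee_rot: [[-0.257, 0.966, -0.002], [0.966, 0.257, -0.001], [-0.001, -0.002, -1.0]]
wrist_force: [1.4, 0.2, 1.5]
grip_width: 0.0856
4.8167 [0.46066724 0.17204535 0.06087203] [-42.6  25.5  18.2 122.5 -13.9  34.    0.5]
[[-0.257, 0.966, -0.002], [0.966, 0.257, -0.001], [-0.001, -0.002, -1.0]]
cell_mid [(0.98, [254.0, 232.0], 8740), (0.84, [370.0, 83.0], 10572), (0.79, [327.0, 312.0], 2455)]
mount_top []
seat []
```

View pics/d.png

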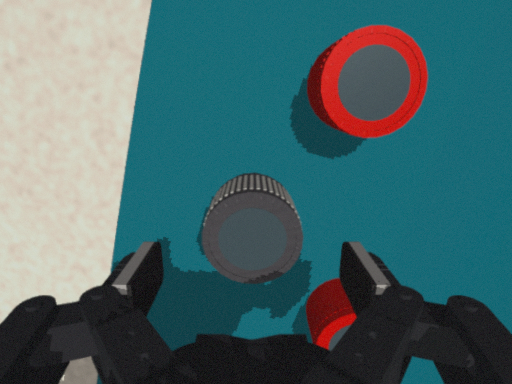

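```bash
python3 - <<'E'
from fit import *
f=vision.grab_frame("wrist");d=models.silhouettes("wrist","cell_mid")[0]
print(fitcyl(f,d["mask"],(.461,.172),.015,.055,.027))
E
python3 -m crank '0 0 .022 0;0 0 .022 0;0 0 0 0;0 0 0 0'; python3 -m crank '0 0 0 0;0 0 0 0;0 0 0 0;0 0 0 0;0 0 0 0;0 0 0 0;0 0 0 0;0 0 0 0' .04 50
```

```text
(array([0.46120754, 0.17225685]), np.float64(0.9830331202789077))
time_s: 5.45
tool_pos: [0.4606, 0.1722, 0.0173]
ee_rot: [[-0.257, 0.966, -0.001], [0.966, 0.257, -0.001], [-0.0, -0.001, -1.0]]
wrist_force: [-0.4, -0.4, 0.4]
grip_width: 0.0853
time_s: 6.12
tool_pos: [0.4618, 0.1728, 0.0187]
ee_rot: [[-0.257, 0.966, 0.002], [0.966, 0.257, 0.001], [0.001, 0.002, -1.0]]
wrist_force: [-0.9, -0.6, 7.7]
grip_width: 0.0532
```

```bash
python3 -m crank '0 0 -.01 0;0 0 -.025 0;0 0 -.03 0;0 0 -.03 0;0 0 -.03 0;0 0 -.03 0;0 0 -.015 0;0 0 0 0;0 0 0 0' - 60; python3 look.py e
```

```text
time_s: 6.87
tool_pos: [0.4612, 0.1727, 0.1884]
ee_rot: [[-0.257, 0.966, 0.002], [0.966, 0.257, 0.002], [0.001, 0.002, -1.0]]
wrist_force: [-1.4, 0.1, -1.5]
grip_width: 0.0527
6.8667 [0.46122326 0.1727002  0.18842575] [-47.8  13.4  23.4 117.5  -6.9  50.2  -5.7]
[[-0.257, 0.966, 0.002], [0.966, 0.257, 0.002], [0.001, 0.002, -1.0]]
cell_mid [(0.68, [320.0, 91.0], 3135), (0.64, [255.0, 272.0], 14979), (0.57, [320.0, 227.0], 665)]
mount_top [(0.8, [375.0, 372.0], 495)]
seat []
```

View pics/e.png

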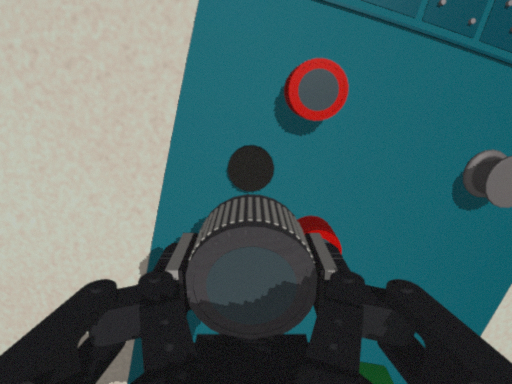

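Run:
```python
from h import *
s=manip.read_state();f=vision.grab_frame("wrist")
T=np.array(s["tool_pos"]);Rt=np.array(s["ee_rot"])
C=-f["R"].T@f["t"]; print("cam in tool",Rt.T@(C-T), "view dir tool",Rt.T@f["R"][2])
M=np.array([.492,-.188,.0975])
for z in(.19,.23):
  for back in(0,.03,.06,.1):
    Tn=np.array([M[0],M[1],z])-Rt[:,0]*back
    d=Tn-T
    print(z,back,Tn,proj(f,[M-d,M-d-[0,0,.02],M-d-[0,0,.0395]]).round().tolist(),"tool shift",(Rt.T@d).round(4))
```

```text
cam in tool [ 7.37153736e-02  1.01016755e-04 -1.42364341e-01] view dir tool [-2.91591608e-01 -2.92224361e-05  9.56542907e-01]
0.19 0 [ 0.492 -0.188  0.19 ] [[251.0, 191.0], [251.0, 184.0], [251.0, 178.0]] tool shift [-0.3561 -0.0617 -0.0035]
0.19 0.03 [ 0.49971163 -0.2169919   0.19002501] [[251.0, 154.0], [251.0, 150.0], [251.0, 146.0]] tool shift [-0.3861 -0.0617 -0.0035]
0.19 0.06 [ 0.50742326 -0.2459838   0.19005001] [[251.0, 115.0], [251.0, 113.0], [251.0, 112.0]] tool shift [-0.4161 -0.0617 -0.0035]
0.19 0.1 [ 0.51770543 -0.28463966  0.19008336] [[251.0, 58.0], [251.0, 61.0], [251.0, 64.0]] tool shift [-0.4561 -0.0617 -0.0035]
0.23 0 [ 0.492 -0.188  0.23 ] [[251.0, 178.0], [251.0, 173.0], [251.0, 169.0]] tool shift [-0.3561 -0.0618 -0.0435]
0.23 0.03 [ 0.49971163 -0.2169919   0.23002501] [[251.0, 146.0], [251.0, 143.0], [251.0, 140.0]] tool shift [-0.3861 -0.0618 -0.0435]
0.23 0.06 [ 0.50742326 -0.2459838   0.23005001] [[251.0, 112.0], [251.0, 111.0], [251.0, 110.0]] tool shift [-0.4161 -0.0618 -0.0435]
0.23 0.1 [ 0.51770543 -0.28463966  0.23008336] [[251.0, 64.0], [251.0, 66.0], [251.0, 68.0]] tool shift [-0.4561 -0.0618 -0.0435]
```

```bash
python3 -m crank '-.033 -.005 0 0;-.033 -.005 0 0;-.033 -.005 0 0;-.033 -.005 0 0;-.033 -.005 0 0;-.033 -.005 0 0;-.033 -.005 0 0;-.033 -.005 0 0'; python3 -m crank '-.033 -.005 0 0;-.033 -.005 0 0;-.033 -.005 0 0;-.033 -.007 0 0;0 0 0 0;0 0 0 0;0 0 0 0;0 0 0 0'; python3 look.py g;  python3 - <<'E'
import cv2
i=cv2.imread('pics/g.png');cv2.imwrite('pics/g2.png',cv2.resize(i[60:240,130:370],(800,600),interpolation=cv2.INTER_CUBIC))
E
```

```text
time_s: 7.78
tool_pos: [0.4897, -0.0946, 0.1865]
ee_rot: [[-0.257, 0.966, -0.002], [0.966, 0.257, -0.0], [0.0, -0.002, -1.0]]
wrist_force: [0.5, -0.8, -0.6]
grip_width: 0.0526
time_s: 8.45
tool_pos: [0.5028, -0.2247, 0.1866]
ee_rot: [[-0.259, 0.966, -0.001], [0.966, 0.259, 0.001], [0.001, -0.001, -1.0]]
wrist_force: [-0.6, 0.7, -1.4]
grip_width: 0.0528
8.45 [ 0.50279628 -0.22467866  0.18656334] [ -8.7  20.7  33.1 110.6 -14.1  52.8  46.3]
[[-0.259, 0.966, -0.001], [0.966, 0.259, 0.001], [0.001, -0.001, -1.0]]
cell_mid [(0.8, [253.0, 272.0], 14985)]
mount_top [(0.75, [252.0, 128.0], 9759), (0.74, [31.0, 129.0], 10311), (0.7, [451.0, 94.0], 13070)]
seat [(0.62, [476.0, 96.0], 3006), (0.57, [252.0, 126.0], 1339)]
```

View pics/g2.png

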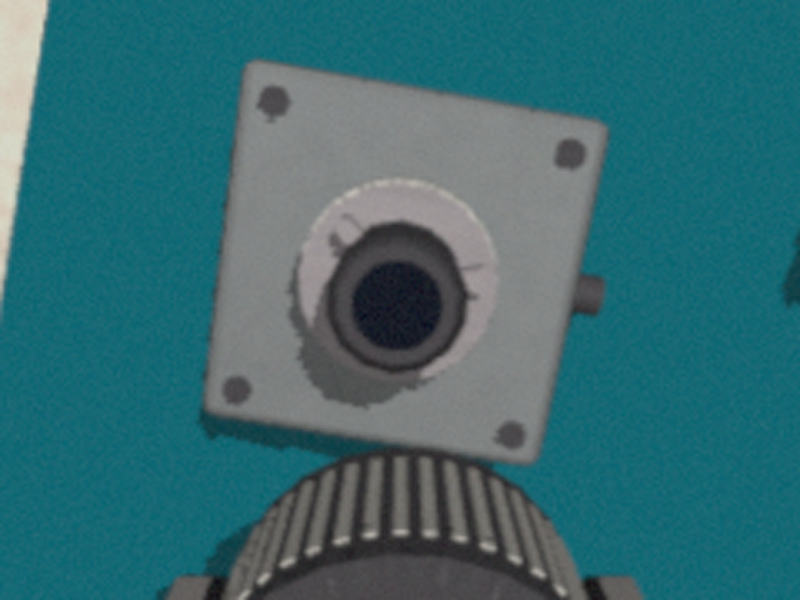

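View pics/g.png

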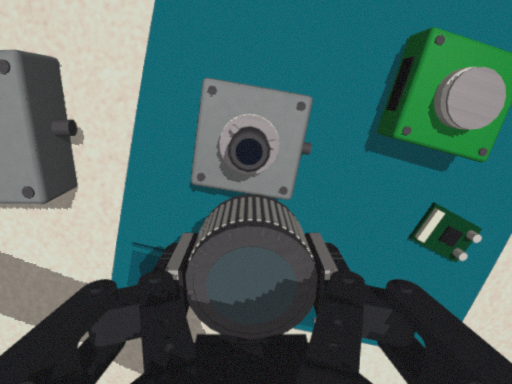

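```bash
cat > meas.py <<'E'
from h import *
s=manip.read_state();f=vision.grab_frame("wrist");T=np.array(s["tool_pos"]);Rt=np.array(s["ee_rot"])
print(T)
px=f["pixels"].astype(int)
g=px.sum(2)
# lens
m=(g<110).astype(np.uint8);n,l,st,ce=cv2.connectedComponentsWithStats(m)
for i in range(1,n):
    if 100<st[i,4]<3000 and st[i,1]<190 : print("dark",st[i],ce[i],atz(f,ce[i],.0975),atz(f,ce[i],.0945))
ds=models.silhouettes("wrist","cell_mid")
d=max(ds,key=lambda d:d["mask"].sum());mk=d["mask"]
v,u=np.nonzero(mk);print("cell cols",u.min(),u.max(),"rows",v.min(),v.max())
# predicted cell as held at TCP
zr=T[2]-.0035
for off in(-.002,0,.002):
    c=T+Rt[:,0]*off
    a=cylmask(f,c[0],c[1],zr,zr+.04,.027);vv,uu=np.nonzero(a);print(off,"pred cols",uu.min(),uu.max(),"rows",vv.min(),vv.max(), "IoU",(a&mk).sum()/(a|mk).sum())
    # overlay
    if off==0:
        im=f["pixels"][:,:,::-1].copy()
        for z,r in((zr,.027),(zr+.04,.027)):
            cv2.polylines(im,[(proj(f,circ(c[0],c[1],z,r))*16).round().astype(np.int32)],True,(0,255,255),1,cv2.LINE_AA,4)
        p=atz(f,ce[[i for i in range(1,n) if 100<st[i,4]<3000 and st[i,1]<190][0]],.0975) if any(100<st[i,4]<3000 and st[i,1]<190 for i in range(1,n)) else None
        if p is not None:
            for z,r in((.0975,.0168),(.058,.0265),(.048,.0265)):
                cv2.polylines(im,[(proj(f,circ(p[0],p[1],z,r))*16).round().astype(np.int32)],True,(0,0,255),1,cv2.LINE_AA,4)
        cv2.imwrite("pics/ov.png",cv2.resize(im[80:380,120:400],(747,600) if 0 else (560,600),interpolation=cv2.INTER_CUBIC))
E
python3 meas.py
```

```text
[ 0.50311296 -0.22502718  0.18717603]
dark [384  44  32  74 756] [399.17063492  82.68518519] [ 0.58601227 -0.11594347  0.0975    ] [ 0.58732905 -0.11545329  0.0945    ]
dark [236 138  26  26 502] [248.14143426 150.61155378] [ 0.49238213 -0.1931631   0.0975    ] [ 0.49248866 -0.19367106  0.0945    ]
cell cols 186 316 rows 195 338
-0.002 pred cols 185 317 rows 197 344 IoU 0.9334792967995363
0 pred cols 184 318 rows 193 340 IoU 0.9693777399725185
0.002 pred cols 184 318 rows 189 336 IoU 0.9281379750878314
```

View pics/ov.png

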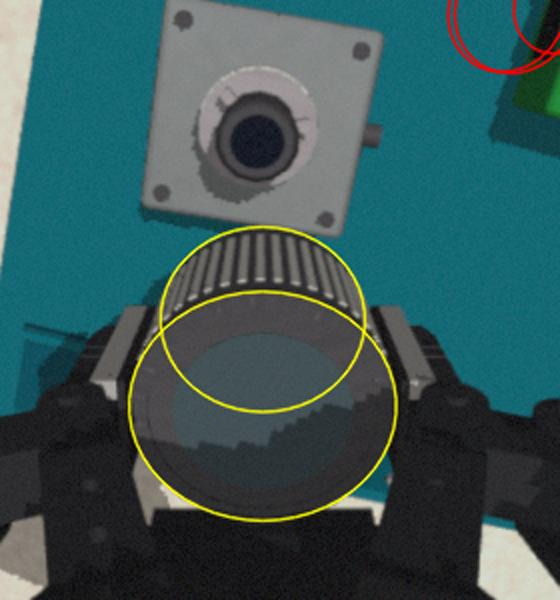

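Run:
```python
from h import *
f=vision.grab_frame("wrist")
P=np.array([atz(f,(130+a*.3-.35,60+b*.3-.35),.0485) for a,b in((272,100),(570,153),(236,389),(511,434))]);print(P,P.mean(0))
im=cv2.resize(f["pixels"][80:230,170:330,::-1],(640,600),interpolation=cv2.INTER_CUBIC)
for c,col in(((.4924,-.1932),(0,0,255)),(tuple(P.mean(0)[:2]),(0,255,0))):
    for z,r in((.0975,.0168),(.0615+.0055,.026),(.058,.0265)):
        q=(proj(f,circ(*c,z,r))-[170,80]+.5)*4-.5
        cv2.polylines(im,[(q*16).round().astype(np.int32)],True,col,1,cv2.LINE_AA,4)
cv2.imwrite("pics/ov2.png",im)
```

```text
[[ 0.4488817  -0.15785396  0.0485    ]
 [ 0.5290799  -0.15053265  0.0485    ]
 [ 0.45652895 -0.23750415  0.0485    ]
 [ 0.5363142  -0.23016163  0.0485    ]] [ 0.49270119 -0.1940131   0.0485    ]
```

View pics/ov2.png

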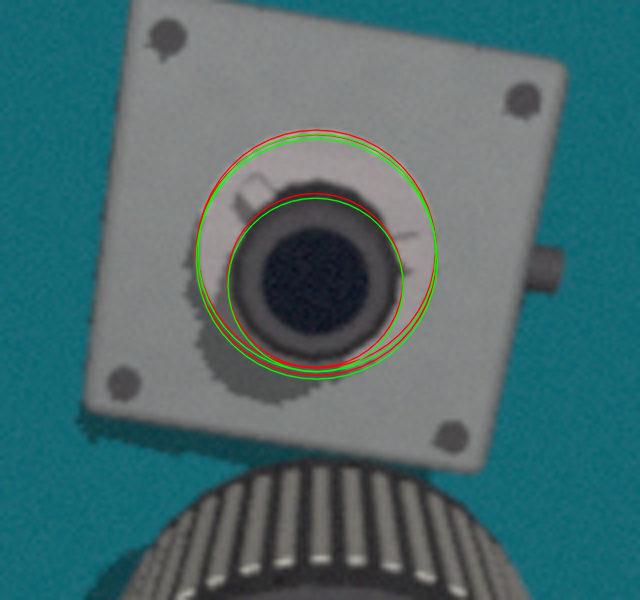

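```bash
python3 -m crank '.0085 -.0005 0 0;.0085 -.0005 0 0;.0085 -.0005 0 0;.008 -.0005 0 0;0 0 0.03 0;0 0 .03 0;0 0 .01 0;0 0 0 0;0 0 0 0;0 0 0 0'
python3 - <<'E'
from h import *
s=manip.read_state();T=s["tool_pos"];print(T,s["joint_positions"].round(1))
ims=[]
for n in("scene","top"):
    f=vision.grab_frame(n);p=proj(f,[.4925,-.1932,.1])[0].round().astype(int);print(n,p)
    zr=T[2]-.0035
    im=f["pixels"][:,:,::-1].copy();u,v=p
    im=cv2.resize(im[v-40:v+35,u-50:u+50],(800,600) ,interpolation=cv2.INTER_CUBIC)
    for c,z,r,col in((T,zr,.027,(0,255,255)),(T,zr+.04,.027,(0,255,255)),((.4925,-.1932),.0975,.0168,(0,0,255)),((.4925,-.1932),.058,.0265,(0,0,255))):
        q=(proj(f,circ(c[0],c[1],z,r))-[u-50,v-40]+.5)*8-.5
        cv2.polylines(im,[(q*16).round().astype(np.int32)],True,col,1,cv2.LINE_AA,4)
    ims.append(cv2.resize(im,(400,300)))
    cv2.imwrite(f"pics/i_{n}.png",im)
E
```

```text
time_s: 9.63
tool_pos: [0.4933, -0.1947, 0.1186]
ee_rot: [[-0.257, 0.966, 0.002], [0.966, 0.257, -0.001], [-0.001, 0.002, -1.0]]
wrist_force: [0.9, 0.0, -1.1]
grip_width: 0.053
[ 0.49329272 -0.19474275  0.11864049] [ -9.3  24.3  30.3 116.4 -17.5  43.6  46.5]
scene [193 169]
top [323 204]
```

View pics/i_scene.png

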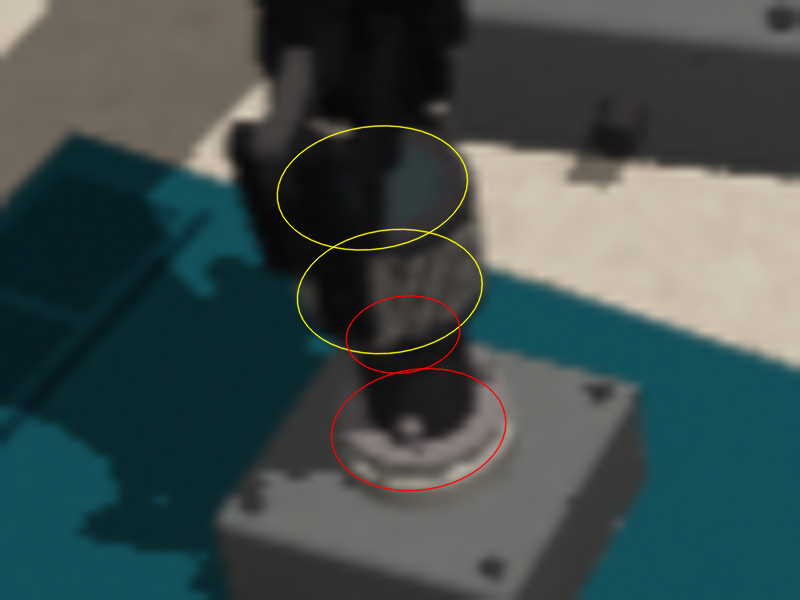

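View pics/i_top.png

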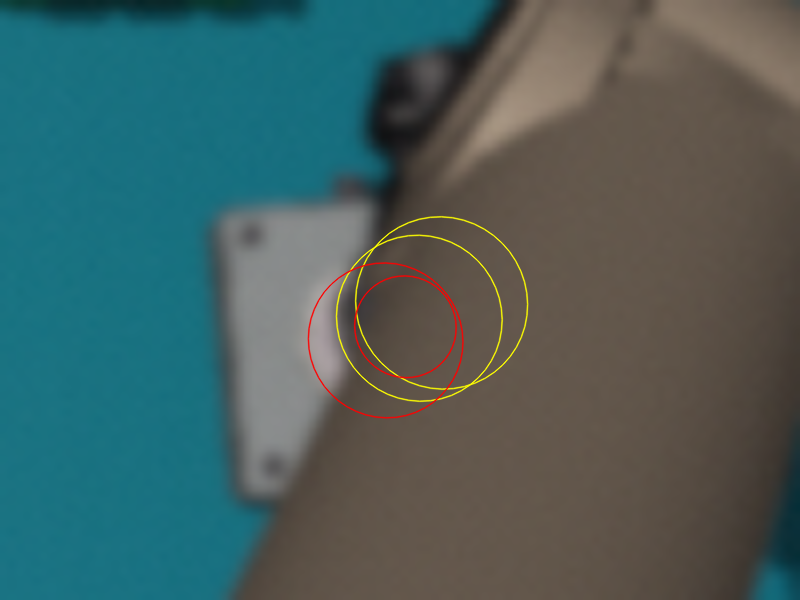

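```bash
python3 -m crank '.0016 -.0004 0 0;0 0 .005 0;0 0 .005 0;0 0 .004 0;0 0 0 0;0 0 0 0;0 0 0 0'
```

```text
time_s: 10.32
tool_pos: [0.4915, -0.193, 0.1032]
ee_rot: [[-0.257, 0.966, -0.0], [0.966, 0.257, -0.0], [-0.0, -0.0, -1.0]]
wrist_force: [0.5, 0.3, -1.3]
grip_width: 0.0533
```

```bash
for i in 1 2 3; do python3 -m crank '0 0 0 0' | grep -E 'pos|force'; done
```

```text
tool_pos: [0.4916, -0.193, 0.1033]
wrist_force: [0.3, -0.1, -1.1]
tool_pos: [0.4917, -0.1929, 0.1034]
wrist_force: [0.0, 0.1, -1.5]
tool_pos: [0.4917, -0.1929, 0.1034]
wrist_force: [-0.3, -0.1, -1.1]
```

```bash
python3 -m crank '0 .0007 0 0;0 0 .003 0;0 0 .003 0;0 0 0 0;0 0 0 0' | grep -E 'pos|force|rot'; python3 -m crank '0 0 .003 0;0 0 .003 0;0 0 0 0;0 0 0 0' | grep -E 'time|pos|force|rot'
```

```text
tool_pos: [0.492, -0.1926, 0.0969]
ee_rot: [[-0.257, 0.966, -0.001], [0.966, 0.257, 0.0], [0.0, -0.001, -1.0]]
wrist_force: [0.5, 0.8, -1.9]
time_s: 11.32
tool_pos: [0.4921, -0.1927, 0.091]
ee_rot: [[-0.257, 0.966, -0.001], [0.966, 0.257, 0.0], [0.0, -0.001, -1.0]]
wrist_force: [0.3, 0.4, -0.9]
```

```bash
python3 -m crank '0 0 .003 0;0 0 .003 0;0 0 .002 0;0 0 0 0;0 0 0 0' | grep -E 'pos|force|rot'; python3 -m crank '0 0 .002 0;0 0 .001 0;0 0 0 0;0 0 0 0' | grep -E 'time|pos|force|rot|width'
```

```text
tool_pos: [0.4921, -0.1927, 0.0831]
ee_rot: [[-0.257, 0.966, -0.0], [0.966, 0.257, 0.0], [0.0, -0.0, -1.0]]
wrist_force: [0.1, 0.5, -1.0]
time_s: 12.07
tool_pos: [0.4922, -0.1927, 0.0802]
ee_rot: [[-0.257, 0.966, -0.0], [0.966, 0.257, 0.0], [0.0, -0.0, -1.0]]
wrist_force: [0.5, 0.0, -1.7]
grip_width: 0.0531
```

```bash
for i in 1 2 3; do python3 -m crank '0 0 .001 0;0 0 0 0;0 0 0 0' | grep -E 'time|pos|force'; done
```

```text
time_s: 12.32
tool_pos: [0.4922, -0.1927, 0.0793]
wrist_force: [-0.5, -1.1, -1.8]
time_s: 12.57
tool_pos: [0.4922, -0.1927, 0.0782]
wrist_force: [0.1, 0.5, -1.5]
time_s: 12.82
tool_pos: [0.4922, -0.1927, 0.0772]
wrist_force: [-0.5, 0.1, -1.3]
```

```bash
for i in 1 2 3 4; do python3 -m crank '0 0 .001 0;0 0 0 0;0 0 0 0' | grep -E 'time|pos|force'; done
```

```text
time_s: 13.07
tool_pos: [0.4922, -0.1927, 0.0762]
wrist_force: [0.1, -0.5, -1.0]
time_s: 13.32
tool_pos: [0.4922, -0.1927, 0.0752]
wrist_force: [0.1, 0.1, -1.7]
time_s: 13.57
tool_pos: [0.4922, -0.1927, 0.0742]
wrist_force: [-0.6, -0.1, -1.8]
time_s: 13.82
tool_pos: [0.4922, -0.1927, 0.0732]
wrist_force: [0.6, 0.1, -0.9]
```

```bash
cat > vs.py <<'E'
import sys
from h import *
f=vision.grab_frame("scene");u,v=193,172
cv2.imwrite(f"pics/{sys.argv[1]}.png",cv2.resize(f["pixels"][v-40:v+35,u-50:u+50,::-1],(800,600),interpolation=cv2.INTER_CUBIC))
E
python3 vs.py j; python3 meas.py | tail -4
```

```text
cell cols 186 316 rows 194 338
-0.002 pred cols 185 317 rows 197 344 IoU 0.9313488016318205
0 pred cols 184 318 rows 193 340 IoU 0.9766458495966692
0.002 pred cols 184 318 rows 189 336 IoU 0.9333629498000888
```

View pics/j.png

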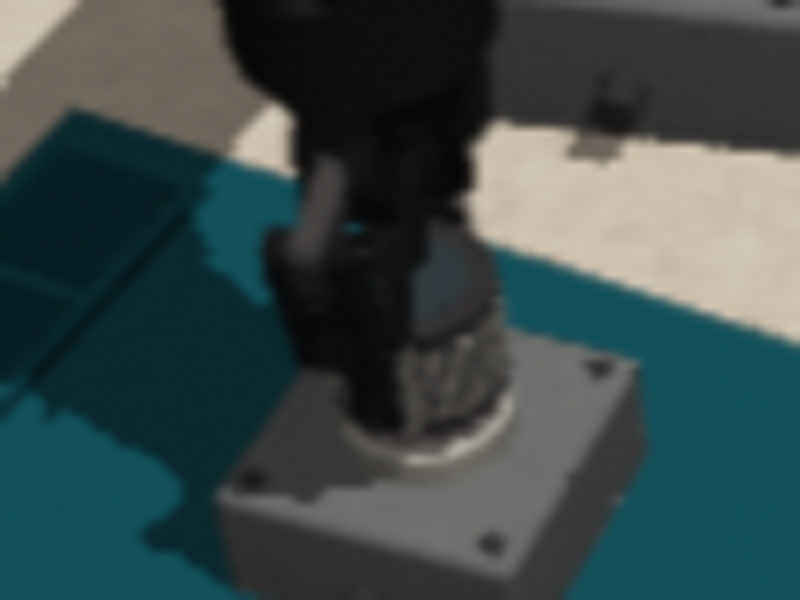

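View pics/ov.png

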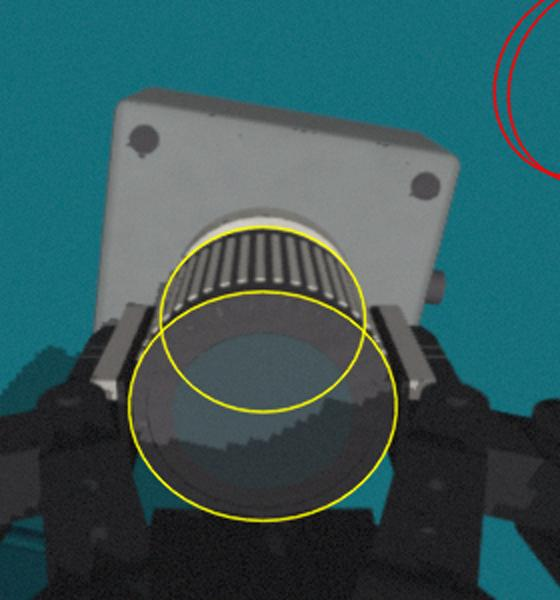

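The cell has not shifted in the grip, and its rim is already well below pin level, so the keyways look lined up by luck. Lowering further onto the sprung seat should show whether that is so.

```bash
for i in 1 2 3 4; do python3 -m crank '0 0 .001 0;0 0 0 0;0 0 0 0' | grep -E 'time|pos|force'; done
```

```text
time_s: 14.22
tool_pos: [0.4922, -0.1927, 0.0722]
wrist_force: [0.3, 0.3, -1.7]
time_s: 14.47
tool_pos: [0.4922, -0.1927, 0.0712]
wrist_force: [0.1, 0.5, -0.7]
time_s: 14.72
tool_pos: [0.4923, -0.1927, 0.0705]
wrist_force: [-0.7, 0.8, 2.4]
time_s: 14.97
tool_pos: [0.4923, -0.1928, 0.0694]
wrist_force: [-0.6, 0.8, 4.1]
```

```bash
for i in 1 2 3 4 5; do python3 -m crank '0 0 .001 0;0 0 0 0;0 0 0 0' | grep -E 'time|pos|force'; done
```

```text
time_s: 15.22
tool_pos: [0.4924, -0.1928, 0.0684]
wrist_force: [-0.9, 0.2, 4.6]
time_s: 15.47
tool_pos: [0.4923, -0.1928, 0.0674]
wrist_force: [-2.1, 0.1, 5.9]
time_s: 15.72
tool_pos: [0.4924, -0.1927, 0.0665]
wrist_force: [-3.2, 0.8, 7.0]
time_s: 15.97
tool_pos: [0.4924, -0.1927, 0.0655]
wrist_force: [-1.8, 1.0, 7.7]
time_s: 16.22
tool_pos: [0.4923, -0.1928, 0.0652]
wrist_force: [-3.8, 1.0, 17.1]
```

```bash
python3 -m crank '0 0 .0005 0;0 0 0 0;0 0 0 0;0 0 0 0' - 80; python3 -m crank '0 0 0 0;0 0 0 0;0 0 0 0;0 0 0 0;0 0 0 0;0 0 0 0;0 0 0 0;0 0 0 0'; python3 vs.py k; python3 meas.py|tail -4
python3 - <<'E'
from h import *
for n in("flux_mid","spool_mid","board_mid","dustcap_mid"):
    vision.grab_frame("scene");print(n,[(round(float(d["conf"]),2),np.round(d["position"]).tolist()) for d in models.silhouettes("scene",n)])
E
```

```text
time_s: 16.55
tool_pos: [0.4924, -0.1927, 0.0653]
ee_rot: [[-0.257, 0.966, 0.001], [0.966, 0.257, 0.001], [0.001, 0.001, -1.0]]
wrist_force: [-7.3, 3.2, 23.3]
grip_width: 0.0527
time_s: 17.22
tool_pos: [0.4924, -0.1927, 0.0653]
ee_rot: [[-0.257, 0.966, 0.001], [0.966, 0.257, 0.001], [0.001, 0.001, -1.0]]
wrist_force: [-7.6, 4.0, 22.8]
grip_width: 0.0526
cell cols 186 316 rows 194 338
-0.002 pred cols 185 317 rows 197 344 IoU 0.9284888945949415
0 pred cols 184 318 rows 193 340 IoU 0.9673480049631032
0.002 pred cols 184 318 rows 189 336 IoU 0.9304019939924586
flux_mid [(0.85, [241.0, 306.0])]
spool_mid [(0.6, [330.0, 340.0])]
board_mid [(0.7, [120.0, 262.0])]
dustcap_mid [(0.55, [281.0, 200.0])]
```

View pics/k.png

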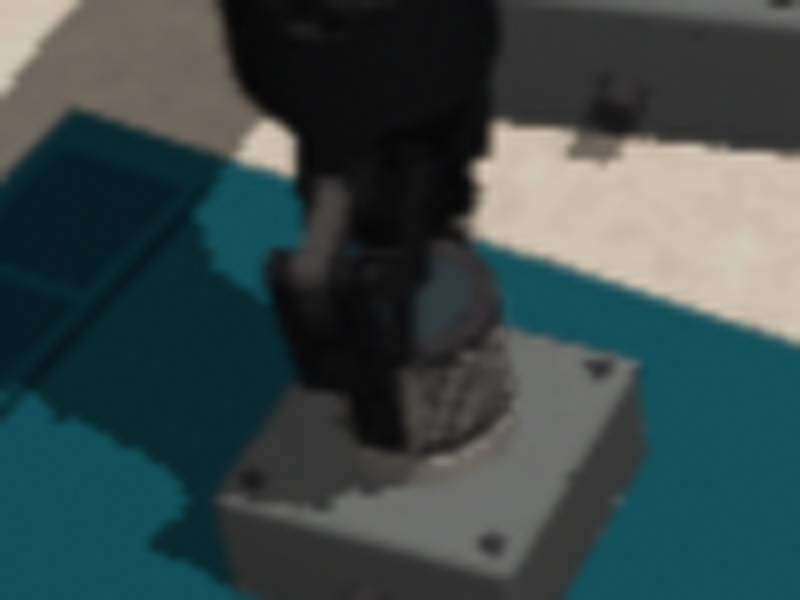

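View pics/ov.png

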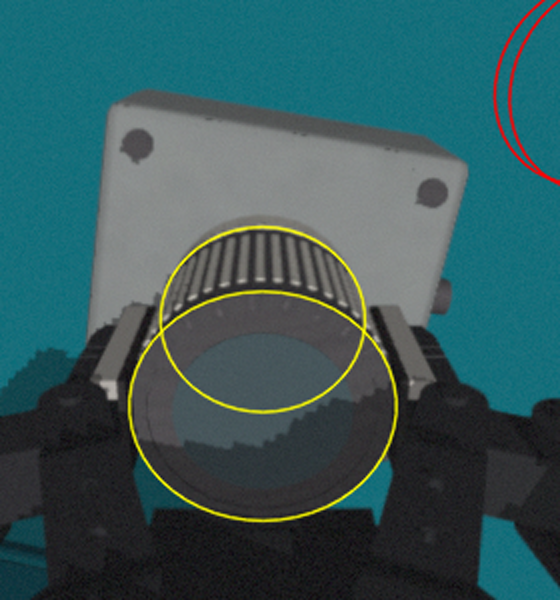

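The pictures show the cell low on the flange, upright and unslipped in the pads. It bottomed 5.5 mm after first touching the seat, and the bystanders are where they were.

```bash
python3 -c "
from bench import order
print(order.close_job())"
```

```text
the job is handed in; nothing more can be done
None
```

I picked up the dark knurled cell, slipped it over the spigot on the small grey box and pushed it fully home. I handed the job in at about 17.5 s of the 51 s, still gripping at 80 N and pushing down. The hand-in gives no verdict.

**Turning:** none was needed. The cell passed the pin level without resistance, so its keyways happened to be lined up with the pins already.

**Seating:**
- The spring took up at TCP z = 0.0708 m, and the hard stop came at 0.0653 m. That is the 5.5 mm of seat travel expected.
- The rim works out at 0.0616 m, against 0.0615 m when fully home.
- The push held steady at about 23 N.

**Hold:** the cell is upright and has not slipped in the pads. The fingers are 52.6 mm apart.

**Bystanders:** all four show within about 4 pixels of where they started in the scene camera, which is within the detector's scatter.

**Disagreements:**
- My two estimates of the mount centre, from the nose and from the box screws, differed by about 1 mm. The fit went in without jamming anyway.
- The scene camera's overlay was about 1 pixel (2–3 mm) off for both the cell and the mount.
- There is a small side load of about 8 N at the hard stop.

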